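# Lift the polished mirror out of its tray with the spatula

## Task

The freshly polished round mirror must get no fingerprints: slide the spatula under it, without bearing down hard on tray or mirror, where it lies in the open-fronted aluminium tray (the tray's far lip will stop it from running away), lift it clear on the blade and set it gently face up on the two rails of the bamboo stand, between the four pegs. Then draw the spatula out from underneath and lay its handle back on its rest, blade to the same side as before. Never touch the mirror with the gripper or let it tip over, and leave the lens cases and other toiletries where they are.

Things in the scene. Friction and masses are not known exactly. Their poses are not given: they have to be found in the camera images.
- mirror: Loose round mirror, no handle, dark red with pale face up, 124 mm diameter, 8 mm thick, about 160 g. Origin at the centre of its underside, z up. Underside flat to 51 mm radius, then bevelled up to 3.5 mm at the rim (62 mm radius), so a thin blade can start under it. It lies 15 to 45 mm short of the tray's far lip.
- spatula: Spatula, 150 g. Origin at the heel (middle of the blade's rear edge, underside); axes follow the handle: x to the front, z up. Plastic blade x 0 to 100, 56 x 2 mm, on a very stiff pivot (axis y) at the heel: its nose points up or down by up to 10 degrees, different each time, not told, and stays so. A 16 mm neck rises from the heel back to the handle. No reading while held.
- spatula_grip (a point): Grasp point: centre of the level, weighted teal handle, at x = -75, z = 50 mm in the spatula's frame (same axes). Handle x -30 to -120, 20 mm wide (y), 24 mm high. It starts lying on its rest, blade free in the air over the granite, nose away from the robot. No reading while held.
- rest: Fixed bamboo spatula rest, origin under its centre. Two 10 mm thick uprights at x = +-32 mm, 50 mm wide, tops 58 mm above the granite, carry the handle lengthwise (along x); pegs 12 mm tall on them leave the handle 5 mm of play on either side. The fingers have 50 mm of free length between the uprights.
- rest_seat (a point): Where the handle's centre (spatula_grip) lies when the spatula is on its rest: 70 mm above the granite, over the rest's centre. x of the rest is the handle's direction, towards the blade.
- tray: Fixed aluminium tray, 220 mm long (x) by 160 mm wide (y), floor 3 mm thick, origin at the centre of its underside. x points to its far lip. Lips 3 mm thick, to 17 mm above the granite, on the far end (inner face at x = 107) and both sides (inner faces at y = +-77 mm); no lip on the near end, x = -110.
- tray_stop (a point): Middle of the far lip's inner face at floor level of the tray: x = 107, y = 0, z = 3 mm in the tray's frame.
- stand: Fixed bamboo stand, origin midway between the rails, on the granite. Two rails along x (-75 to 75 mm), inner faces at y = +-40, 20 mm wide, tops at 55 mm; gap open at both ends, base board 10 mm thick under it, reaching x = 145 (lens cases on it). Four pegs, 8 mm thick, 12 mm tall on the rails at x = +-55, y = +-48: mirror has 10 mm play. Blade fits down between the rails.
- stand_seat (a point): Centre between the four pegs at the level of the rail tops (55 mm above the granite): where the middle of the mirror's underside belongs.
- case_teal: Twin-well lens case with teal lids, 63 x 29 x 16 mm, loose on the rear of the stand. Leave alone. Origin under its centre.
- case_white: Twin-well lens case with white lids, 63 x 29 x 16 mm, loose on the rear of the stand. Leave alone. Origin under its centre.
- jar: Frosted glass jar with metal screw lid, 64 mm wide, 55 mm tall, loose, back of the counter. Leave alone. Origin under its centre.
- tweezer: Green plastic tweezer, 100 x 20 x 9 mm, loose, at the side of the counter. Leave alone. Origin under its centre.
- beaker: White ceramic tooth mug without handle, 70 mm wide, 100 mm tall, loose, at the side of the counter. Leave alone. Origin under its centre.
- pump: Amber soap pump bottle, 60 mm wide, 164 mm tall, loose, at the side of the counter. Leave alone. Origin under its centre.
- comb: Orange comb, 160 x 32 x 5 mm, loose, at the side of the counter. Leave alone. Origin under its centre.
Mind the look-alikes: they are no part of the job. Leave any blue look-alike of the spatula alone. Several things look just like the mirror: the one meant starts farthest from the robot's base.

How it is judged:
By the outcome, as a careful person would: the job done as asked, in the order asked, and still so for the second after the job is handed in, with the robot touching nothing.
It also fails if it takes over 72 s, if anything falls off the work surface, if the arm or the gripper's body presses on something with over 40 N, if the wrist force passes 120 N, or if a joint passes its speed limit or range.

## Robot

A 6-joint arm with a two-finger parallel gripper is mounted at the origin on the work surface. World frame = base frame: x ahead of the robot, y to its left, z up, the work surface at z = 0. Lengths are in mm, angles in rad, forces in N, time in s.
With the tool pointing down it reaches from about 225 to 875 mm from the base axis. Payload 3.4 kg.
Tool frame: the origin (TCP) lies at the very end of the fingers, on their centre line; the grasp point (between the pads) lies 19 mm behind it; z points along the fingers, y is the line along which they close (so a half turn about z gives the same grasp; the last joint's range is limited). The gripper opens to 85 mm and grips with 20 to 120 N. Pads are 22 mm wide; open, the fingers measure 114 mm over their backs; the gripper's body (76 mm by 85 mm) begins 54 mm behind the grasp point. The pads swing forward as they close: fully open they stand 13 mm farther back than shut.
Start: joints at [-1.414, 0.276, 1.505, -0, 1.361, -0.121], TCP at [157.686, -552.99, 231.328] pointing down, gripper open.
Joint ranges: [-2.89, 2.89], [-0.75, 2.08], [0.22, 2.7], [-1.18, 4.32], [0.11, 2.71], [-2.7, 2.7]. Speed limits (rad/s): [2.57, 2.57, 3.14, 3.14, 3.14, 3.14].

## Interface

Orientations are given as [roll, pitch, yaw] about the fixed x, y, z axes, in that order (R = Rz(yaw) Ry(pitch) Rx(roll)).
In Python, from station import sense, cams, job gives the robot as it stands. The module is installed in compiled form; this text tells all that it offers.
- The arm moves only by the tool jog_arm, never from a script. Its argument "rows" is a list of rows, each an object with "angular": the turn, a rotation vector about the tool's x, y, z in units of 0.1 rad (1.0 is 0.1 rad), a list of three; "linear": the shift along the tool's x, y, z in units of 0.025 m (1.0 is 0.025 m), a list of three; "gripper": the opening in per cent of the stroke, from 0 (shut) to 100 (fully open). In form: [{"angular": [wx, wy, wz], "linear": [dx, dy, dz], "gripper": gripper}, ...]. A call has 1 to 12 rows; each row shifts and turns the commanded pose from where the row before left it, along the tool's axes as they then stand; what a row does not reach is not made up. A row lasts 1/10 s, in which the tool goes at most 50 mm and 8.59 degrees, less where a joint would pass 70% of its speed; a pose out of reach is approached as far as the arm can. A call with a number of a shift or a turn outside -1 to 1 is refused whole. A call with a gripper value outside its range is refused whole. The fingers move at their own pace and stop on an object; the grip force is fixed at half the most. Time passes only in rows, so rows that do not move let the fingers close. It gives the time, the measured TCP pose, the force, the opening and the grip force at its end, in the units of the state.
- sense(): the state, without advancing time (a new reading comes with each control period).
- cams.read_camera(name): name is "scene" or "top"; returns a dict with "img" (384x512x3 uint8, red, green, blue), "depth" (384x512 float32, mm along the optical axis (not along the pixel's ray), 0 where there is no reading), "K" (3x3 intrinsics, pixels), "R" (3x3) and "t" (3): a world point X has camera coordinates R X + t. Camera axes: x right, y down, z forward; pixel columns grow to the right and rows downward; lengths in mm; the calibration is good to about 2 mm. A picture is of the moment at which its call begins.
- job.close_job(): hands the job in; it is judged then, once.
The state is a dict: "clock": time; "joints": joint angles; "joint_velocities": joint speeds; "joint_torque": joint torques, N m; "tcp_pos": TCP position; "ee_rot": TCP orientation; "wrist_force": force on the tool from outside, world axes, zero at the start; "ft_torque": the same for the moment, N m; "gripper_width": finger opening in mm; "gripper_force": force on a finger pad.
Only numpy, scipy, OpenCV 4.12 (cv2) and the standard library are available. Lean on these libraries where they do the work, as an engineer would, in place of code of your own. Each camera call takes 0.05 s, during which the arm holds its last target. There are 200 camera calls.

## Working session

There is one attempt and no reset: what is moved stays moved. The work goes in short steps, Python scripts to look and compute and a tool call to move; the robot and the scene stay as the last step left them, time stands still between calls to the robot, and variables do not carry over. Pictures are saved under pics/ and viewed, at most 10 in all, crops included, and the job is handed in when it is done.

Besides the shell and the picture viewer there is one more tool, called after "Request:" by a JSON object that holds its "fn" and its "kwargs". jog_arm: Moves the arm, as the interface text tells. Shifts and turns lie within -1 to 1; 1 stands for 0.025 m of shift or 0.1 rad of turn. Its arguments: {"type":"object","properties":{"rows":{"type":"array","items":{"type":"object","properties":{"angular":{"type":"array","items":{"type":"number"}},"linear":{"type":"array","items":{"type":"number"}},"gripper":{"type":"number"}}}}},"required":["rows"]}

```bash
mkdir -p pics
cat > h.py <<'E'
import numpy as np, cv2
from station import sense, cams, job
def grab(n):
    c=cams.read_camera(n); return c
def cloud(c):
    d=c["depth"].astype(float); h,w=d.shape; u,v=np.meshgrid(np.arange(w),np.arange(h))
    K=c["K"]; p=np.stack([(u-K[0,2])/K[0,0]*d,(v-K[1,2])/K[1,1]*d,d],-1)
    X=(p-c["t"])@c["R"]; X[d<=0]=np.nan; return X
def ray(c,u,v,z):
    K=c["K"]; r=c["R"].T@np.array([(u-K[0,2])/K[0,0],(v-K[1,2])/K[1,1],1]); o=-c["R"].T@c["t"]
    return o+r*(z-o[2])/r[2]
def save(n,im,s=1):
    cv2.imwrite("pics/"+n+".png",cv2.resize(im[:,:,::-1],None,fx=s,fy=s,interpolation=cv2.INTER_CUBIC))
E
python3 - <<'E'
from h import *
import pickle
D={n:grab(n) for n in("scene","top")}
pickle.dump(D,open("d0.pkl","wb"))
for n in D:
    save(n+"0",D[n]["img"],1.5); c=D[n]; print(n,-c["R"].T@c["t"],c["R"].round(3).tolist(),c["K"][0,0])
s=sense();print({k:s[k] for k in("clock","tcp_pos","ee_rot","wrist_force","gripper_width")})
E
```

```text
scene [ 981.95980638  511.49909903 1161.21588012] [[-0.771, 0.637, -0.013], [0.55, 0.655, -0.519], [-0.322, -0.407, -0.855]] 424.7914926293506
top [ 292.16317393  -11.82415427 1264.61786715] [[0.111, -0.994, 0.005], [-0.973, -0.11, -0.205], [0.204, 0.018, -0.979]] 404.05086486100134
{'clock': 0.1, 'tcp_pos': array([ 157.59524676, -552.4741467 ,  230.5240122 ]), 'ee_rot': array([-3.13994592e+00, -2.13435933e-04,  2.77751205e-01]), 'wrist_force': array([ 8.01397578e-01, -2.53032564e-04,  5.23659149e-01]), 'gripper_width': 85.56156446445509}
```

View pics/top0.png

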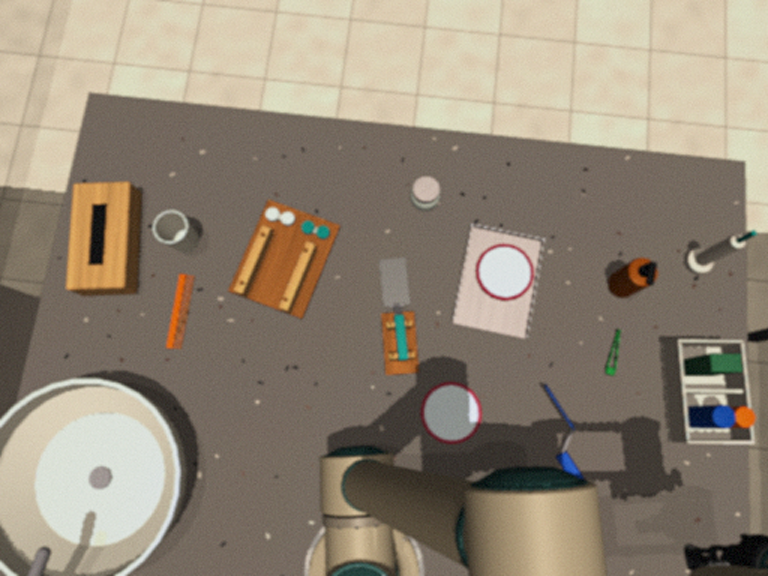

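View pics/scene0.png

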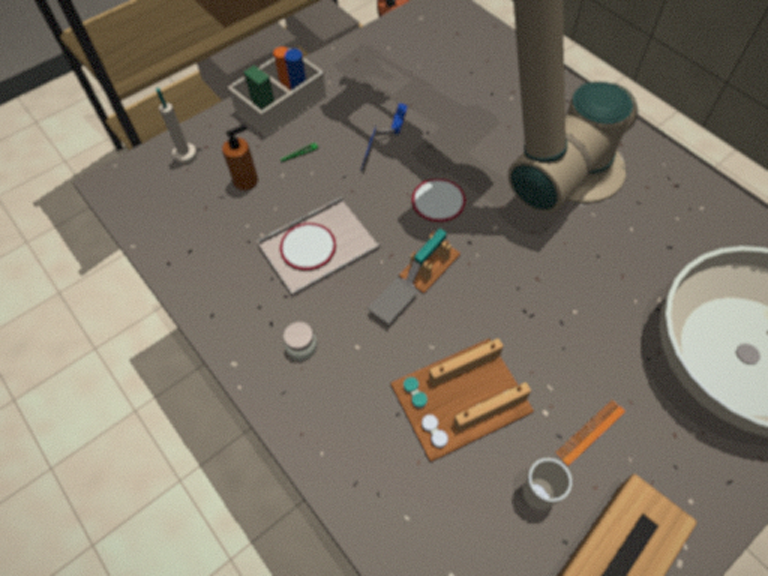

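Top view (1.5x pixels): the target mirror is at (505,272) in the tray; a look-alike mirror at (451,412) is nearer the base. The teal spatula is at (400,330) with its blade at (395,280); the blue look-alike is at (565,455). The stand is at (290,260), with lens cases at (280,215) and (316,229). I choose the tray mirror, which is farthest from the base, and the teal spatula.

```bash
cat > m.py <<'E'
from h import *
import pickle
D=pickle.load(open("d0.pkl","rb"))
def blob(m,near):
    n,l,s,c=cv2.connectedComponentsWithStats(m.astype(np.uint8)); 
    k=[i for i in range(1,n) if s[i,4]>25]; i=min(k,key=lambda i:np.hypot(*(c[i]-near))); return l==i
G={"top":dict(mir=(337,181),han=(268,226),bla=(263,188),rails=[(169,173),(199,184)],tray=(332,187)),
"scene":dict(mir=(205,164),han=(287,163),bla=(262,200),rails=[(311,240),(329,270)],tray=(213,165))}
for n in D:
    c=D[n]; im=c["img"]; X=cloud(c); hsv=cv2.cvtColor(im,cv2.COLOR_RGB2HSV).astype(int); H,S,V=hsv[...,0],hsv[...,1],hsv[...,2]
    g=G[n]; print(n)
    b=blob(((H<8)|(H>168))&(S>90)&(V>50),g["mir"]); cn=max(cv2.findContours(b.astype(np.uint8),0,1)[0],key=len)[:,0]
    P=np.array([ray(c,u,v,8) for u,v in cn]); (x,y),r=cv2.minEnclosingCircle(P[:,:2].astype(np.float32)); print("mirror z8",round(x,1),round(y,1),"r",round(r,1),b.sum(),"depth",np.nanmedian(X[b],0).round(1))
    b=blob((H>78)&(H<100)&(S>90)&(V>50),g["han"]); q=X[b]; t=q[q[:,2]>np.nanpercentile(q[:,2],70)-4]
    vv,uu=np.nonzero(b); P=np.array([ray(c,u,v,82) for u,v in zip(uu,vv)]); print("handle z82",cv2.minAreaRect(P[:,:2].astype(np.float32)),"depth",np.nanmedian(q,0).round(1),np.nanpercentile(q[:,2],[20,50,80]).round(1),b.sum())
    for rp in g["rails"]:
        b=blob((H>10)&(H<24)&(S>80)&(V>150),rp); P=np.array([ray(c,u,v,55) for v,u in zip(*np.nonzero(b))]); print("rail",cv2.minAreaRect(P[:,:2].astype(np.float32)),np.nanmedian(X[b],0).round(1),b.sum())
    u,v=g["bla"]; print("pix hsv blade",hsv[v,u],X[v,u].round(1),"granite",X[v,u-28].round(1),"tray",[ (hsv[v2,u2].tolist(),X[v2,u2].round(1).tolist()) for u2,v2 in [(int(g["tray"][0]),int(g["tray"][1]))]])
    # height map pts of blade
    u0,v0=g["bla"]; w=X[v0-30:v0+31,u0-30:u0+31].reshape(-1,3); hh=hsv[v0-30:v0+31,u0-30:u0+31].reshape(-1,3)
    k=(w[:,2]>5)&(w[:,2]<50)&(hh[:,1]<50); q=w[k]; print("blade pts",k.sum(),q.mean(0).round(1) if k.any() else 0)
    if k.sum()>50: np.save("bl_"+n+".npy",q); print("rect",cv2.minAreaRect(q[:,:2].astype(np.float32)))
c=D["scene"]; im=c["img"]; a=im[130:230,150:320]; b=D["top"]["img"][140:260,140:380]
save("cropA",a,3); save("cropB",b,3)
E
python3 m.py
```

```text
scene
mirror z8 629.8 -226.0 r 60.3 70 depth [ 665.5 -183.9   11.2]
handle z82 ((457.3057861328125, -18.296682357788086), (95.15542602539062, 23.458967208862305), 14.01923942565918) depth [457.8 -18.2  81.7] [78.7 81.7 83.9] 180
rail ((577.248291015625, 197.88890075683594), (33.88306427001953, 183.0709686279297), 78.74302673339844) [574.5 198.6  54.2] 442
rail ((612.885498046875, 257.63311767578125), (156.04217529296875, 224.3160858154297), 75.42466735839844) [604.3 265.2  11.2] 1993
pix hsv blade [ 30  24 119] [578.3   7.3  25.6] granite [ 6.365e+02 -6.100e+01 -6.000e-01] tray [([65, 7, 217], [612.3, -203.4, 12.1])]
blade pts 670 [574.5  -1.8  22.8]
rect ((567.3372802734375, -6.5297698974609375), (220.68679809570312, 187.90130615234375), 52.394954681396484)
top
mirror z8 629.5 -227.1 r 61.8 177 depth [ 620.6 -226.6    9.8]
handle z82 ((454.59197998046875, -21.947620391845703), (87.5486068725586, 17.81427001953125), 11.936416625976562) depth [454.  -21.6  81. ] [79.1 81.  82.9] 175
rail ((595.8402709960938, 234.00277709960938), (158.87841796875, 208.00875854492188), 76.35638427734375) [592.7 245.1   9.9] 2340
rail ((595.8402709960938, 234.00277709960938), (158.87841796875, 208.00875854492188), 76.35638427734375) [592.7 245.1   9.9] 2340
pix hsv blade [ 18  22 140] [575.1   2.7  26.4] granite [572.   92.6  -4.5] tray [([97, 10, 228], [606.7, -215.4, 10.5])]
blade pts 596 [574.7   3.1  23.5]
rect ((581.0198364257812, 1.4689788818359375), (181.43441772460938, 181.53797912597656), 12.829268455505371)
```

View pics/cropB.png

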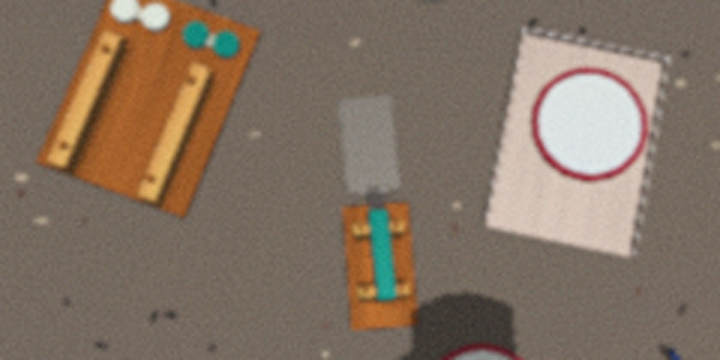

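The crop confirms it: one red-rimmed mirror in the tray near its far lip, and the teal handle on its rest with a grey blade. The stand's rails are clear.

```bash
cat > m2.py <<'E'
from h import *
import pickle
D=pickle.load(open("d0.pkl","rb"))
def rect(P):
    (c,(w,h),a)=cv2.minAreaRect(P[:,:2].astype(np.float32)); 
    if w<h: w,h,a=h,w,a+90
    a=(a+90)%180-90
    return np.round([*c,w,h,a],1)
for n in D:
    c=D[n]; im=c["img"]; X=cloud(c); hsv=cv2.cvtColor(im,cv2.COLOR_RGB2HSV).astype(int); H,S,V=hsv[...,0],hsv[...,1],hsv[...,2]
    print(n)
    m=((H>10)&(H<25)&(S>80)&(X[...,2]>46)&(X[...,2]<62)&(X[...,0]>480)&(X[...,1]>130)).astype(np.uint8)
    N,l,s,ce=cv2.connectedComponentsWithStats(m)
    for i in range(1,N):
        if s[i,4]>60:
            P=np.array([ray(c,u,v,55) for v,u in zip(*np.nonzero(l==i))]); print("rail",rect(P),s[i,4])
    m=((V>165)&(X[...,0]>480)&(X[...,0]<760)&(X[...,1]<-110)&(X[...,1]>-340)&(X[...,2]<25)).astype(np.uint8)
    m=cv2.morphologyEx(m,cv2.MORPH_CLOSE,np.ones((7,7))); N,l,s,ce=cv2.connectedComponentsWithStats(m); i=1+np.argmax(s[1:,4])
    P=np.array([ray(c,u,v,3) for v,u in zip(*np.nonzero(l==i))]); print("tray z3",rect(P),s[i,4]); 
    P=P[:,:2]; print(" box",cv2.boxPoints(cv2.minAreaRect(P.astype(np.float32))).round(0).tolist())
    # blade: lighter grey
    m=((S<45)&(V>105)&(X[...,0]>510)&(X[...,0]<650)&(np.abs(X[...,1])<50)&(X[...,2]>8)).astype(np.uint8)
    m=cv2.morphologyEx(m,cv2.MORPH_OPEN,np.ones((3,3))); N,l,s,ce=cv2.connectedComponentsWithStats(m); i=1+np.argmax(s[1:,4]); b=cv2.erode((l==i).astype(np.uint8),np.ones((3,3)))>0
    q=X[b]; print("blade",s[i,4],rect(X[l==i]),q.mean(0).round(1))
    d=np.array([np.cos(.23),np.sin(.23)]); o=np.array([456,-20]); sx=(q[:,:2]-o)@d; k=np.polyfit(sx,q[:,2],1); print("z at heel(75),nose(175):",np.polyval(k,[75,175]).round(1), "deg",np.degrees(np.arctan(k[0])).round(2), "lat",((q[:,:2]-o)@np.array([-d[1],d[0]])).mean().round(1), "range",sx.min().round(),sx.max().round())
    g=X[(np.abs(X[...,0]-500)<60)&(X[...,1]>40)&(X[...,1]<120)]; print("granite z",np.nanmean(g[:,2]).round(2))
E
python3 m2.py
```

```text
scene
rail [562.9 206.  150.7  23.1 -14.2] 372
rail [587.8 302.3 152.1  22.4 -14.1] 406
tray z3 [ 607.3 -217.5  215.2  145.4   -5.9] 2324
 box [[493.0, -279.0], [707.0, -301.0], [722.0, -156.0], [508.0, -134.0]]
blade 482 [576.1   3.3 101.7  56.7  11.5] [575.1   3.6  25.2]
z at heel(75),nose(175): [22.5 28.3] deg 3.31 lat -4.2 range 73.0 168.0
granite z 0.52
top
rail [591.1 565.1 245.   81.7 -11.4] 207
rail [584.4 299.9 150.   22.5 -14.1] 317
rail [560.4 203.7 149.2  21.4 -14.2] 312
tray z3 [ 607.4 -214.5  217.5  155.9   -5.7] 3158
 box [[491.0, -281.0], [708.0, -303.0], [723.0, -148.0], [507.0, -126.0]]
blade 557 [575.7   4.3 105.6  56.3  12.1] [576.1   4.3  23.4]
z at heel(75),nose(175): [21.1 26. ] deg 2.83 lat -3.7 range 74.0 170.0
granite z -1.01
```

```bash
cat >> h.py <<'E'
from scipy.spatial.transform import Rotation as Ro
def Rt(yaw,nose): # tool rotation: handle yaw deg, nose-down deg of handle
    return Ro.from_euler("ZY",[yaw,nose],degrees=True)*Ro.from_euler("x",180,degrees=True)
def st():
    s=sense(); R=Ro.from_euler("xyz",s["ee_rot"]); e=(R*Ro.from_euler("x",180,degrees=True)).as_euler("ZYX",degrees=True)
    print("t",round(s["clock"],2),"tcp",s["tcp_pos"].round(1),"yaw,nose,roll",e.round(2),"F",s["wrist_force"].round(2),"T",s["ft_torque"].round(2),"w",round(s["gripper_width"],1),"gf",round(s["gripper_force"],1)); return s,R
def go(p,yaw,nose):
    s,R=st(); T=Rt(yaw,nose); w=(R.inv()*T).as_rotvec()/0.1; l=T.inv().apply(np.array(p)-s["tcp_pos"])/25
    print("-> turn units",w.round(2),"then linear units",l.round(2))
E
python3 -c "
from h import *
go([456,-20,230],12,0)"
```

```text
t 0.1 tcp [ 157.6 -552.5  230.5] yaw,nose,roll [ 1.591e+01 -1.000e-02  9.000e-02] F [ 0.8  -0.    0.52] T [ 0.01 -0.01  0.03] w 85.6 gf 0.0
-> turn units [-0.02 -0.    0.68] then linear units [ 16.1  -18.35   0.02]
```

Request:
{"fn": "jog_arm", "kwargs": {"rows": [{"angular":[0,0,0.34],"linear":[0,0,0],"gripper":100},{"angular":[0,0,0.34],"linear":[0.6,-0.7,0],"gripper":100},{"angular":[0,0,0],"linear":[0.86,-0.98,0],"gripper":100},{"angular":[0,0,0],"linear":[0.86,-0.98,0],"gripper":100},{"angular":[0,0,0],"linear":[0.86,-0.98,0],"gripper":100},{"angular":[0,0,0],"linear":[0.86,-0.98,0],"gripper":100},{"angular":[0,0,0],"linear":[0.86,-0.98,0],"gripper":100},{"angular":[0,0,0],"linear":[0.86,-0.98,0],"gripper":100},{"angular":[0,0,0],"linear":[0.86,-0.98,0],"gripper":100},{"angular":[0,0,0],"linear":[0.86,-0.98,0],"gripper":100},{"angular":[0,0,0],"linear":[0.86,-0.98,0],"gripper":100},{"angular":[0,0,0],"linear":[0.86,-0.98,0],"gripper":100}]}}

```text
clock: 1.3
tcp_pos: [327.5, -246.5, 231.1]
ee_rot: [-3.141, 0.0, 0.209]
wrist_force: [0.7, -0.3, 0.8]
gripper_width: 85.5
gripper_force: 0.0
```

Request:
{"fn": "jog_arm", "kwargs": {"rows": [{"angular":[0,0,0],"linear":[0.86,-0.98,0.4],"gripper":100},{"angular":[0,0,0],"linear":[0.86,-0.98,0.4],"gripper":100},{"angular":[0,0,0],"linear":[0.86,-0.98,0.4],"gripper":100},{"angular":[0,0,0],"linear":[0.86,-0.98,0.4],"gripper":100},{"angular":[0,0,0],"linear":[0.86,-0.98,0.4],"gripper":100},{"angular":[0,0,0],"linear":[0.86,-0.98,0.4],"gripper":100},{"angular":[0,0,0],"linear":[0.86,-0.98,0.4],"gripper":100},{"angular":[0,0,0],"linear":[0.5,-0.6,0.4],"gripper":100},{"angular":[0,0,0],"linear":[0,0,0.4],"gripper":100},{"angular":[0,0,0],"linear":[0,0,0],"gripper":100}]}}

```text
clock: 2.3
tcp_pos: [446.3, -31.4, 139.7]
ee_rot: [-3.141, 0.004, 0.211]
wrist_force: [-0.2, 0.4, 0.0]
gripper_width: 85.5
gripper_force: 0.0
```

Run:
```python
from h import *
go([456,-20,52],12,0)
for n in("top","scene"):
    c=grab(n); save(n+"1",c["img"][100:300,150:400],2)
    im=c["img"]; X=cloud(c); hsv=cv2.cvtColor(im,cv2.COLOR_RGB2HSV).astype(int); m=(hsv[...,0]>78)&(hsv[...,0]<100)&(hsv[...,1]>90)&(hsv[...,2]>50)&(X[...,2]>72)&(X[...,2]<95)
    print(n,m.sum(),np.nanmedian(X[m],0).round(1))
```

```text
t 2.3 tcp [446.3 -31.4 139.7] yaw,nose,roll [12.1   0.23  0.06] F [-0.16  0.38  0.02] T [ 0.01 -0.04  0.  ] w 85.5 gf 0.0
-> turn units [-0.01  0.04  0.02] then linear units [ 0.47 -0.36  3.51]
top 39 [421.2 -27.4  81.3]
scene 150 [458.4 -18.   81.5]
```

Request:
{"fn": "jog_arm", "kwargs": {"rows": [{"angular":[0,0,0],"linear":[0.47,-0.36,0],"gripper":100},{"angular":[0,0,0],"linear":[0,0,0.8],"gripper":100},{"angular":[0,0,0],"linear":[0,0,0.8],"gripper":100},{"angular":[0,0,0],"linear":[0,0,0.8],"gripper":100},{"angular":[0,0,0],"linear":[0,0,0.8],"gripper":100},{"angular":[0,0,0],"linear":[0,0,0.35],"gripper":100},{"angular":[0,0,0],"linear":[0,0,0],"gripper":100}]}}

```text
clock: 3.1
tcp_pos: [457.3, -20.4, 51.9]
ee_rot: [-3.141, 0.001, 0.209]
wrist_force: [0.5, -0.2, 0.6]
gripper_width: 85.3
gripper_force: 0.0
```

Run:
```python
from h import *
go([456,-20,51],12,0)
c=grab("scene"); save("scene2",c["img"][110:240,210:340],4)
```

```text
t 3.1 tcp [457.3 -20.4  51.9] yaw,nose,roll [11.98  0.08  0.04] F [ 0.55 -0.18  0.6 ] T [0.01 0.01 0.  ] w 85.3 gf 0.0
-> turn units [-0.01  0.01 -0.  ] then linear units [-0.05 -0.03  0.04]
```

View pics/scene2.png

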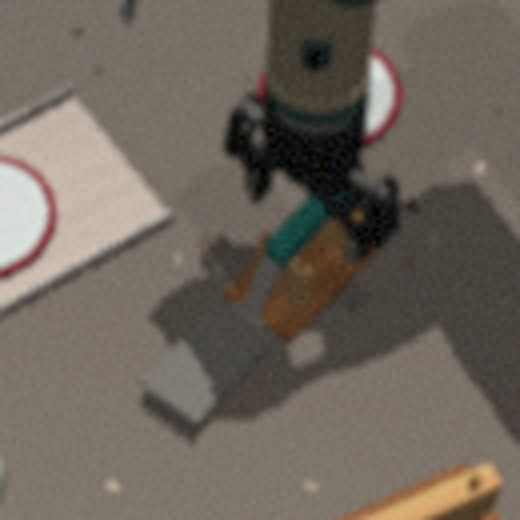

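The open fingers straddle the teal handle around pixel (300,225), clear of the uprights. Closing.

Request:
{"fn": "jog_arm", "kwargs": {"rows": [{"angular":[0,0,0],"linear":[0,0,0],"gripper":0},{"angular":[0,0,0],"linear":[0,0,0],"gripper":0},{"angular":[0,0,0],"linear":[0,0,0],"gripper":0},{"angular":[0,0,0],"linear":[0,0,0],"gripper":0},{"angular":[0,0,0],"linear":[0,0,0],"gripper":0},{"angular":[0,0,0],"linear":[0,0,0],"gripper":0},{"angular":[0,0,0],"linear":[0,0,0],"gripper":0}]}}

```text
clock: 3.85
tcp_pos: [457.9, -20.5, 53.1]
ee_rot: [3.141, -0.001, 0.21]
wrist_force: [-0.2, 0.4, 6.5]
gripper_width: 18.9
gripper_force: 59.0
```

```bash
python3 -c "
from h import *
st()"
```

```text
t 3.85 tcp [457.9 -20.5  53.1] yaw,nose,roll [12.02 -0.05 -0.03] F [-0.24  0.41  6.48] T [-0.11  0.11 -0.04] w 18.9 gf 59.0
```

Request:
{"fn": "jog_arm", "kwargs": {"rows": [{"angular":[0,0,0],"linear":[0,0,-0.2],"gripper":0},{"angular":[0,0,0],"linear":[0,0,-0.5],"gripper":0},{"angular":[0,0,0],"linear":[0,0,-0.8],"gripper":0},{"angular":[0,0,0],"linear":[0,0,-0.8],"gripper":0},{"angular":[0,0,0],"linear":[0,0,-0.7],"gripper":0},{"angular":[0,0,0.6],"linear":[0,0.3,0],"gripper":0},{"angular":[0,0,0.8],"linear":[0,0.6,0],"gripper":0},{"angular":[0,0,0.8],"linear":[-0.3,0.8,0],"gripper":0},{"angular":[0,0,0.7],"linear":[-0.4,0.8,0],"gripper":0},{"angular":[0,0,0.22],"linear":[-0.4,0.8,0],"gripper":0},{"angular":[0,0,0],"linear":[-0.3,0.7,0],"gripper":0},{"angular":[0,0,0],"linear":[0,0,0],"gripper":0}]}}

```text
clock: 5.05
tcp_pos: [422.8, -119.8, 127.2]
ee_rot: [3.141, 0.002, -0.105]
wrist_force: [0.8, 0.4, -1.1]
gripper_width: 19.2
gripper_force: 58.8
```

```bash
cat > bl.py <<'E'
from h import *
def blade(zlo=25):
    s,R=st(); a=R.apply([1,0,0]); yaw=np.arctan2(a[1],a[0]); d=np.array([np.cos(yaw),np.sin(yaw)]); e=np.array([-d[1],d[0]])
    for n in("top","scene"):
        c=grab(n); X=cloud(c); im=c["img"]; S=cv2.cvtColor(im,cv2.COLOR_RGB2HSV)[...,1]; r=X-s["tcp_pos"]; sx=r[...,:2]@d; sy=r[...,:2]@e
        m=((sx>65)&(sx<200)&(np.abs(sy)<50)&(X[...,2]>zlo)&(r[...,2]<0)&(S<60)).astype(np.uint8)
        N,l,q,_=cv2.connectedComponentsWithStats(m); i=1+np.argmax(q[1:,4]); b=l==i; bb=cv2.erode(b.astype(np.uint8),np.ones((3,3)))>0
        k=np.polyfit(sx[bb],r[...,2][bb],1); print(n,b.sum(),"relz heel,nose",np.polyval(k,[73,173]).round(1),"deg",np.degrees(np.arctan(k[0])).round(2),"sx",np.percentile(sx[b],[1,99]).round(1),"sy",np.percentile(sy[b],[1,50,99]).round(1), "skew",np.degrees(np.polyfit(sx[bb],sy[bb],1)[0]).round(1))
    return s
E
python3 - <<'E'
from bl import *
blade()
go([376,-200.5,75],-5.8,5)
E
```

```text
t 5.05 tcp [ 422.8 -119.8  127.2] yaw,nose,roll [-6.    0.09 -0.02] F [ 0.8   0.43 -1.1 ] T [ 0.   -0.03  0.01] w 19.2 gf 58.8
top 131 relz heel,nose [-29.8 -27.4] deg 1.39 sx [142.6 171.7] sy [-26.8  -3.9  27.4] skew 44.7
scene 507 relz heel,nose [-29.9 -26. ] deg 2.25 sx [ 66.9 171.4] sy [-26.8   1.3  29. ] skew -1.0
t 5.15 tcp [ 424.  -118.5  127.4] yaw,nose,roll [-5.93  0.02  0.04] F [-0.11  0.03 -1.65] T [0.   0.03 0.06] w 19.4 gf 58.8
-> turn units [-0.01 -0.87 -0.02] then linear units [-1.39  3.46  2.23]
```

Request:
{"fn": "jog_arm", "kwargs": {"rows": [{"angular":[0,-0.4,0],"linear":[-0.2,0.6,0],"gripper":0},{"angular":[0,-0.47,0],"linear":[-0.3,0.8,0.4],"gripper":0},{"angular":[0,0,0],"linear":[-0.3,0.8,0.7],"gripper":0},{"angular":[0,0,0],"linear":[-0.3,0.8,0.8],"gripper":0},{"angular":[0,0,0],"linear":[-0.25,0.45,0.7],"gripper":0},{"angular":[0,0,0],"linear":[0,0,0.2],"gripper":0},{"angular":[0,0,0],"linear":[0,0,0],"gripper":0}]}}

```text
clock: 5.85
tcp_pos: [376.4, -199.5, 59.4]
ee_rot: [-3.14, 0.088, -0.102]
wrist_force: [-0.3, -0.0, -1.1]
gripper_width: 18.9
gripper_force: 58.8
```

Run:
```python
from bl import *
blade(7)
go([376,-200.5,50],-5.8,5)
```

```text
t 5.85 tcp [ 376.4 -199.5   59.4] yaw,nose,roll [-5.86  5.05  0.08] F [-0.31 -0.04 -1.11] T [ 0.03 -0.04  0.04] w 18.9 gf 58.8
top 202 relz heel,nose [-38.5 -42. ] deg -2.01 sx [ 71.9 168.8] sy [-9.6 18.  28.2] skew -11.0
scene 429 relz heel,nose [-36.5 -39.4] deg -1.66 sx [ 67.9 168.8] sy [-29.4  -0.1  28.3] skew 0.8
t 5.95 tcp [ 377.4 -200.    60.4] yaw,nose,roll [-5.81  4.91 -0.01] F [-0.34  0.63 -1.43] T [ 0.03 -0.02  0.  ] w 19.4 gf 58.8
-> turn units [ 0.   -0.02 -0.  ] then linear units [-0.02  0.02  0.42]
```

Request:
{"fn": "jog_arm", "kwargs": {"rows": [{"angular":[0,0,0],"linear":[0,0,0.25],"gripper":0},{"angular":[0,0,0],"linear":[0,0,0.2],"gripper":0},{"angular":[0,0,0],"linear":[0,0,0],"gripper":0}]}}

```text
clock: 6.25
tcp_pos: [375.1, -199.8, 48.3]
ee_rot: [-3.141, 0.088, -0.102]
wrist_force: [0.4, 0.3, -2.2]
gripper_width: 18.8
gripper_force: 58.8
```

Request:
{"fn": "jog_arm", "kwargs": {"rows": [{"angular":[0,0,0],"linear":[0,0,0.03],"gripper":0},{"angular":[0,0,0],"linear":[0,0,0.03],"gripper":0},{"angular":[0,0,0],"linear":[0,0,0],"gripper":0}]}}

```text
clock: 6.55
tcp_pos: [375.3, -200.4, 47.2]
ee_rot: [3.141, 0.087, -0.102]
wrist_force: [0.8, 0.1, -1.7]
gripper_width: 19.0
gripper_force: 58.8
```

Request:
{"fn": "jog_arm", "kwargs": {"rows": [{"angular":[0,0,0],"linear":[0,0,0.03],"gripper":0},{"angular":[0,0,0],"linear":[0,0,0],"gripper":0}]}}

```text
clock: 6.75
tcp_pos: [375.1, -200.4, 46.5]
ee_rot: [3.141, 0.087, -0.102]
wrist_force: [0.1, 0.5, -1.7]
gripper_width: 19.2
gripper_force: 58.8
```

Request:
{"fn": "jog_arm", "kwargs": {"rows": [{"angular":[0,0,0],"linear":[0,0,0.03],"gripper":0},{"angular":[0,0,0],"linear":[0,0,0],"gripper":0}]}}

```text
clock: 6.95
tcp_pos: [375.1, -200.4, 45.7]
ee_rot: [3.141, 0.087, -0.102]
wrist_force: [-1.6, -0.2, -0.9]
gripper_width: 19.2
gripper_force: 58.9
```

Request:
{"fn": "jog_arm", "kwargs": {"rows": [{"angular":[0,0,0],"linear":[0,0,0.02],"gripper":0},{"angular":[0,0,0],"linear":[0,0,0],"gripper":0}]}}

```text
clock: 7.15
tcp_pos: [375.0, -200.4, 45.3]
ee_rot: [3.141, 0.087, -0.102]
wrist_force: [0.1, 1.2, 0.3]
gripper_width: 18.8
gripper_force: 59.0
```

Request:
{"fn": "jog_arm", "kwargs": {"rows": [{"angular":[0,0,0],"linear":[0.15,0,-0.013],"gripper":0},{"angular":[0,0,0],"linear":[0.2,0,-0.0175],"gripper":0},{"angular":[0,0,0],"linear":[0.2,0,-0.0175],"gripper":0},{"angular":[0,0,0],"linear":[0.2,0,-0.0175],"gripper":0},{"angular":[0,0,0],"linear":[0.2,0,-0.0175],"gripper":0},{"angular":[0,0,0],"linear":[0.2,0,-0.0175],"gripper":0}]}}

```text
clock: 7.75
tcp_pos: [404.2, -203.3, 45.2]
ee_rot: [3.142, 0.087, -0.102]
wrist_force: [-1.2, 0.1, 0.5]
gripper_width: 18.9
gripper_force: 59.1
```

Request:
{"fn": "jog_arm", "kwargs": {"rows": [{"angular":[0,0,0],"linear":[0.2,0,-0.0175],"gripper":0},{"angular":[0,0,0],"linear":[0.2,0,-0.0175],"gripper":0},{"angular":[0,0,0],"linear":[0.2,0,-0.0175],"gripper":0},{"angular":[0,0,0],"linear":[0.2,0,-0.0175],"gripper":0}]}}

```text
clock: 8.15
tcp_pos: [423.9, -205.3, 45.2]
ee_rot: [-3.142, 0.087, -0.102]
wrist_force: [-2.7, 0.9, 0.5]
gripper_width: 19.1
gripper_force: 59.2
```

```bash
cat >> bl.py <<'E'
def mirror(z=9):
    for n in("top","scene"):
        c=grab(n); hsv=cv2.cvtColor(c["img"],cv2.COLOR_RGB2HSV).astype(int); H,S,V=hsv[...,0],hsv[...,1],hsv[...,2]; X=cloud(c)
        m=((H<8)|(H>168))&(S>90)&(V>50)&((X[...,0]>500)|(X[...,1]>100))
        m=cv2.morphologyEx(m.astype(np.uint8),cv2.MORPH_CLOSE,np.ones((3,3)))
        cn=max(cv2.findContours(m,0,1)[0],key=len)[:,0]
        P=np.array([ray(c,u,v,z) for u,v in cn])[:,:2].astype(np.float32); (x,y),r=cv2.minEnclosingCircle(P)
        E=cv2.fillPoly(np.zeros(m.shape,np.uint8),[cn],1); E=cv2.erode(E,np.ones((7,7)))>0; q=X[E]; q=q[np.isfinite(q[:,2])]
        A=np.c_[q[:,:2]-q[:,:2].mean(0),np.ones(len(q))]; f=np.linalg.lstsq(A,q[:,2],rcond=None)[0] if len(q)>10 else [0,0,0]
        d=np.array([x-607.4,y+215.5]); print(n,"mirror",round(x,1),round(y,1),"r",round(r,1),"z",round(f[2],1),"slope deg x,y",np.degrees(f[:2]).round(1),"tray",(d@[.995,-.101]).round(1),(d@[.101,.995]).round(1))
        yield c
E
python3 - <<'E'
from bl import *
st(); list(mirror())
E
```

```text
t 8.15 tcp [ 423.9 -205.3   45.2] yaw,nose,roll [-5.85  5.01  0.  ] F [-2.65  0.86  0.54] T [-0.01  0.2   0.02] w 19.1 gf 59.2
top mirror 647.4 -227.6 r 62.6 z 0 slope deg x,y [0. 0.] tray 41.0 -8.0
scene mirror 648.2 -226.7 r 61.7 z 0 slope deg x,y [0. 0.] tray 41.7 -7.1bl.py:18: RuntimeWarning: Mean of empty slice.
  A=np.c_[q[:,:2]-q[:,:2].mean(0),np.ones(len(q))]; f=np.linalg.lstsq(A,q[:,2],rcond=None)[0] if len(q)>10 else [0,0,0]
  ret = um.true_divide(
```

Request:
{"fn": "jog_arm", "kwargs": {"rows": [{"angular":[0,0,0],"linear":[0.12,0,-0.0105],"gripper":0},{"angular":[0,0,0],"linear":[0.12,0,-0.0105],"gripper":0},{"angular":[0,0,0],"linear":[0.12,0,-0.0105],"gripper":0}]}}

```text
clock: 8.55
tcp_pos: [432.2, -206.1, 45.2]
ee_rot: [-3.141, 0.088, -0.102]
wrist_force: [-4.4, 1.2, 1.0]
gripper_width: 18.8
gripper_force: 59.2
```

Request:
{"fn": "jog_arm", "kwargs": {"rows": [{"angular":[0,0,0],"linear":[0.12,0,-0.0105],"gripper":0},{"angular":[0,0,0],"linear":[0.12,0,-0.0105],"gripper":0},{"angular":[0,0,0],"linear":[0.12,0,-0.0105],"gripper":0}]}}

```text
clock: 8.85
tcp_pos: [442.1, -207.3, 45.2]
ee_rot: [3.141, 0.087, -0.102]
wrist_force: [-2.6, -0.7, 0.3]
gripper_width: 19.1
gripper_force: 59.1
```

Request:
{"fn": "jog_arm", "kwargs": {"rows": [{"angular":[0,0,0],"linear":[0.16,0,-0.014],"gripper":0},{"angular":[0,0,0],"linear":[0.16,0,-0.014],"gripper":0},{"angular":[0,0,0],"linear":[0.16,0,-0.014],"gripper":0},{"angular":[0,0,0],"linear":[0.16,0,-0.014],"gripper":0},{"angular":[0,0,0],"linear":[0.16,0,-0.014],"gripper":0}]}}

```text
clock: 9.35
tcp_pos: [462.0, -209.3, 45.2]
ee_rot: [3.142, 0.087, -0.102]
wrist_force: [-2.6, 0.5, 1.0]
gripper_width: 18.9
gripper_force: 59.1
```

```bash
sed -i 's/q=q\[np.isfinite(q\[:,2\])\]/q=q[np.isfinite(q[:,2])]; q=q if len(q) else np.zeros((1,3))/' bl.py
python3 - <<'E'
from bl import *
st(); a=list(mirror()); save("sc3",a[1]["img"][110:240,160:310],4)
E
```

```text
t 9.35 tcp [ 462.  -209.3   45.2] yaw,nose,roll [-5.86  4.98 -0.  ] F [-2.6   0.49  1.05] T [ 0.03  0.19 -0.01] w 18.9 gf 59.1
top mirror 654.6 -228.3 r 62.5 z 0 slope deg x,y [0. 0.] tray 48.2 -8.0
scene mirror 651.8 -228.1 r 62.3 z 0 slope deg x,y [0. 0.] tray 45.5 -8.1
```

View pics/sc3.png

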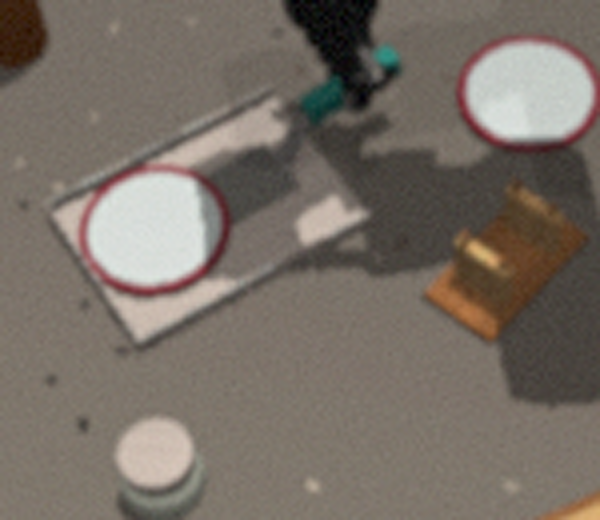

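Request:
{"fn": "jog_arm", "kwargs": {"rows": [{"angular":[0,0,0],"linear":[0.2,0,-0.0175],"gripper":0},{"angular":[0,0,0],"linear":[0.2,0,-0.0175],"gripper":0},{"angular":[0,0,0],"linear":[0.2,0,-0.0175],"gripper":0},{"angular":[0,0,0],"linear":[0.2,0,-0.0175],"gripper":0},{"angular":[0,0,0],"linear":[0.2,0,-0.0175],"gripper":0}]}}

```text
clock: 9.95
tcp_pos: [486.3, -211.6, 45.2]
ee_rot: [-3.141, 0.088, -0.102]
wrist_force: [-4.5, 0.4, 1.8]
gripper_width: 19.0
gripper_force: 59.2
```

Request:
{"fn": "jog_arm", "kwargs": {"rows": [{"angular":[0,0,0],"linear":[0.2,0,-0.0175],"gripper":0},{"angular":[0,0,0],"linear":[0.2,0,-0.0175],"gripper":0},{"angular":[0,0,0],"linear":[0.2,0,-0.0175],"gripper":0},{"angular":[0,0,0],"linear":[0.2,0,-0.0175],"gripper":0},{"angular":[0,0,0],"linear":[0.16,0,-0.014],"gripper":0}]}}

```text
clock: 10.45
tcp_pos: [509.0, -213.8, 45.2]
ee_rot: [-3.141, 0.091, -0.102]
wrist_force: [-9.0, 0.8, 4.4]
gripper_width: 19.1
gripper_force: 59.6
```

Run:
```python
from bl import *
st(); list(mirror())
```

```text
t 10.45 tcp [ 509.  -213.8   45.2] yaw,nose,roll [-5.83  5.23  0.04] F [-9.    0.8   4.38] T [ 0.08  0.94 -0.09] w 19.1 gf 59.6
top mirror 661.9 -211.7 r 55.7 z 0 slope deg x,y [0. 0.] tray 53.8 9.3
scene mirror 651.3 -227.2 r 62.6 z 0 slope deg x,y [0. 0.] tray 44.8 -7.2
```

Request:
{"fn": "jog_arm", "kwargs": {"rows": [{"angular":[0,0,0],"linear":[-0.06,0,0],"gripper":0},{"angular":[0,0.1,0],"linear":[-0.02,0,-0.02],"gripper":0},{"angular":[0,0.15,0],"linear":[-0.02,0,-0.04],"gripper":0},{"angular":[0,0.15,0],"linear":[-0.02,0,-0.08],"gripper":0},{"angular":[0,0.15,0],"linear":[-0.02,0,-0.1],"gripper":0},{"angular":[0,0,0],"linear":[-0.02,0,-0.15],"gripper":0},{"angular":[0,0,0],"linear":[-0.01,0,-0.15],"gripper":0},{"angular":[0,0,0],"linear":[0,0,-0.1],"gripper":0},{"angular":[0,0,0],"linear":[0,0,0],"gripper":0}]}}

```text
clock: 11.45
tcp_pos: [507.7, -214.2, 62.2]
ee_rot: [3.141, 0.031, -0.102]
wrist_force: [-0.6, -0.3, -2.1]
gripper_width: 19.0
gripper_force: 58.8
```

Run:
```python
from bl import *
st(); a=list(mirror(25)); save("sc4",a[1]["img"][110:240,160:310],4)
```

```text
t 11.45 tcp [ 507.7 -214.2   62.2] yaw,nose,roll [-5.85  1.75 -0.04] F [-0.61 -0.34 -2.14] T [0.02 0.25 0.01] w 19.0 gf 58.8
top mirror 659.4 -228.2 r 63.1 z 0 slope deg x,y [0. 0.] tray 53.0 -7.4
scene mirror 649.0 -237.6 r 63.7 z 0 slope deg x,y [0. 0.] tray 43.6 -17.7
```

View pics/sc4.png

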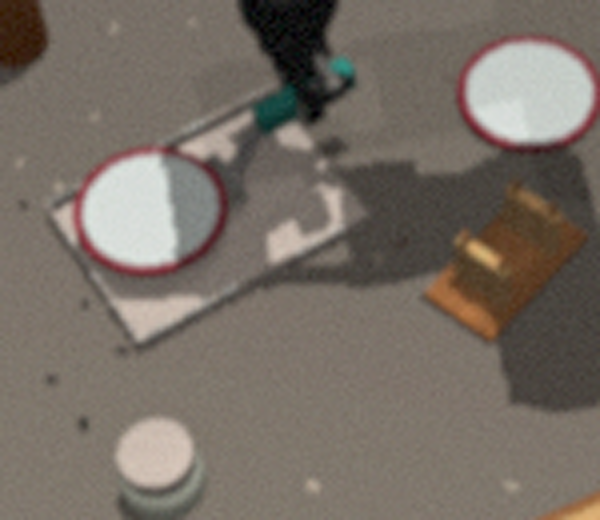

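Request:
{"fn": "jog_arm", "kwargs": {"rows": [{"angular":[0,0,0],"linear":[0,0,-0.2],"gripper":0},{"angular":[0,0,0],"linear":[0,0,-0.4],"gripper":0},{"angular":[0,0,0],"linear":[0,0,-0.5],"gripper":0},{"angular":[0,0,0],"linear":[0,0,-0.5],"gripper":0},{"angular":[0,0,0],"linear":[0,0,-0.5],"gripper":0},{"angular":[0,0,0],"linear":[0,0,-0.4],"gripper":0},{"angular":[0,0,0],"linear":[0,0,-0.2],"gripper":0},{"angular":[0,0,0],"linear":[0,0,0],"gripper":0}]}}

```text
clock: 12.35
tcp_pos: [509.7, -214.4, 130.1]
ee_rot: [3.141, 0.03, -0.102]
wrist_force: [-0.7, -1.3, -3.3]
gripper_width: 19.2
gripper_force: 58.8
```

```bash
cat >> bl.py <<'E'
def tri():
    """centre of the red ring by rays from both views; ring ellipse in each"""
    s,R=st(); L=[]; O=[]
    for n in("top","scene"):
        c=grab(n); hsv=cv2.cvtColor(c["img"],cv2.COLOR_RGB2HSV).astype(int); H,S,V=hsv[...,0],hsv[...,1],hsv[...,2]
        m=(((H<8)|(H>168))&(S>90)&(V>40)).astype(np.uint8); m=cv2.morphologyEx(m,cv2.MORPH_CLOSE,np.ones((3,3)))
        # candidate ring nearest to predicted pixel
        p=s["tcp_pos"]+R.apply([143,0,29]); q=c["K"]@(c["R"]@p+c["t"]); q=q[:2]/q[2]
        K=[k for k in cv2.findContours(m,0,1)[0] if len(k)>30]; k=min(K,key=lambda k:np.hypot(*(np.array(cv2.minEnclosingCircle(k)[0])-q)))
        e=cv2.fitEllipse(cv2.convexHull(k)); L.append((-c["R"].T@c["t"],ray(c,*e[0],0)-(-c["R"].T@c["t"]))); O.append((c,k)); print(n,"ellipse",np.round(e[0],1),np.round(e[1],1),"pred",q.round(1))
    A=np.c_[L[0][1],-L[1][1]]; w=np.linalg.lstsq(A,L[1][0]-L[0][0],rcond=None)[0]; a=L[0][0]+w[0]*L[0][1]; b=L[1][0]+w[1]*L[1][1]
    C=(a+b)/2; r=C-s["tcp_pos"]; f=R.apply([1,0,0]); f=f[:2]/np.hypot(*f[:2]); print("centre(top face)",C.round(1),"gap",(a-b).round(1),"rel fwd,left,z",(r[:2]@f).round(1),(r[:2]@[-f[1],f[0]]).round(1),r[2].round(1)); return C,O
E
python3 - <<'E'
from bl import *
tri()
E
```

```text
t 12.35 tcp [ 509.7 -214.4  130.1] yaw,nose,roll [-5.86  1.73 -0.05] F [-0.75 -1.31 -3.27] T [0.03 0.25 0.02] w 19.2 gf 58.8
top ellipse [342.4 163.8] [38.  39.1] pred [342.8 166.7]
scene ellipse [193.4 150.3] [32.6 40.2] pred [195.1 151. ]
centre(top face) [ 656.7 -225.6  108.7] gap [-1.   1.2 -0.5] rel fwd,left,z 147.4 3.8 -21.4
```

Request:
{"fn": "jog_arm", "kwargs": {"rows": [{"angular":[0,0,0],"linear":[-0.05,-0.2,0],"gripper":0},{"angular":[0,0,0],"linear":[-0.1,-0.4,0],"gripper":0},{"angular":[0,0,0],"linear":[-0.16,-0.6,0],"gripper":0},{"angular":[0,0,0],"linear":[-0.21,-0.8,0],"gripper":0},{"angular":[0,0,0],"linear":[-0.26,-0.97,0],"gripper":0},{"angular":[0,0,0],"linear":[-0.26,-0.97,0],"gripper":0},{"angular":[0,0,0],"linear":[-0.26,-0.97,0],"gripper":0},{"angular":[0,0,0],"linear":[-0.26,-0.97,0],"gripper":0},{"angular":[0,0,0],"linear":[-0.26,-0.97,0],"gripper":0},{"angular":[0,0,0],"linear":[-0.26,-0.97,0],"gripper":0},{"angular":[0,0,0],"linear":[-0.26,-0.97,0],"gripper":0},{"angular":[0,0,0],"linear":[-0.26,-0.97,0],"gripper":0}]}}

```text
clock: 13.65
tcp_pos: [468.1, 37.5, 131.0]
ee_rot: [-3.141, 0.033, -0.102]
wrist_force: [0.0, 0.3, -4.4]
gripper_width: 19.0
gripper_force: 58.8
```

Request:
{"fn": "jog_arm", "kwargs": {"rows": [{"angular":[0,0,0],"linear":[-0.26,-0.97,0],"gripper":0},{"angular":[0,0,0],"linear":[-0.26,-0.97,0],"gripper":0},{"angular":[0,0,0],"linear":[-0.26,-0.97,0],"gripper":0},{"angular":[0,0,0],"linear":[-0.26,-0.97,0],"gripper":0},{"angular":[0,0,0],"linear":[-0.26,-0.97,0],"gripper":0},{"angular":[0,0,0],"linear":[-0.26,-0.97,0],"gripper":0},{"angular":[0,0,0],"linear":[-0.26,-0.97,0],"gripper":0},{"angular":[0,0,0],"linear":[-0.21,-0.8,0],"gripper":0},{"angular":[0,0,0],"linear":[-0.16,-0.6,0],"gripper":0},{"angular":[0,0,0],"linear":[-0.1,-0.4,0],"gripper":0},{"angular":[0,0,0],"linear":[-0.05,-0.2,0],"gripper":0},{"angular":[0,0,0],"linear":[0,0,0],"gripper":0}]}}

```text
clock: 14.85
tcp_pos: [433.2, 260.3, 132.9]
ee_rot: [3.141, 0.032, -0.101]
wrist_force: [-0.4, -0.7, -2.7]
gripper_width: 19.0
gripper_force: 58.8
```

Request:
{"fn": "jog_arm", "kwargs": {"rows": [{"angular":[0,0,0.1],"linear":[0,0,0],"gripper":0},{"angular":[0,0,0.2],"linear":[0,0,0],"gripper":0},{"angular":[0,0,0.3],"linear":[0,0,0],"gripper":0},{"angular":[0,0,0.3],"linear":[0,0,0],"gripper":0},{"angular":[0,0,0.3],"linear":[0,0,0],"gripper":0},{"angular":[0,0,0.17],"linear":[0,0,0],"gripper":0},{"angular":[0,0,0.07],"linear":[0,0,0],"gripper":0},{"angular":[0,0,0],"linear":[0,0,0],"gripper":0}]}}

```text
clock: 15.65
tcp_pos: [433.8, 259.5, 132.9]
ee_rot: [3.137, 0.032, -0.247]
wrist_force: [0.4, -0.1, -2.9]
gripper_width: 18.8
gripper_force: 58.8
```

Run:
```python
from bl import *
C,O=tri(); c=O[0][0]; save("t5",c["img"][100:260,100:300],3)
f=np.array([np.cos(np.radians(-14.1)),np.sin(np.radians(-14.1))]); d=np.array([573.9,253])-C[:2]; print("to seat fwd,left mm",(d@f).round(1),(d@[-f[1],f[0]]).round(1)); print(sense()["joints"].round(2))
```

```text
t 15.65 tcp [433.8 259.5 132.9] yaw,nose,roll [-14.14   1.81  -0.27] F [ 0.44 -0.12 -2.9 ] T [ 0.05  0.25 -0.01] w 18.8 gf 58.8
top ellipse [190.3 174.5] [41.2 42.9] pred [189.  175.5]
scene ellipse [313.5 238.1] [42.8 46.7] pred [314.6 238.4]
centre(top face) [574.3 221.8 100.8] gap [ 0.9 -1.2 -0. ] rel fwd,left,z 145.5 -2.3 -32.1
to seat fwd,left mm -8.0 30.2
[0.39 0.26 1.79 0.02 1.12 2.2 ]
```

View pics/t5.png

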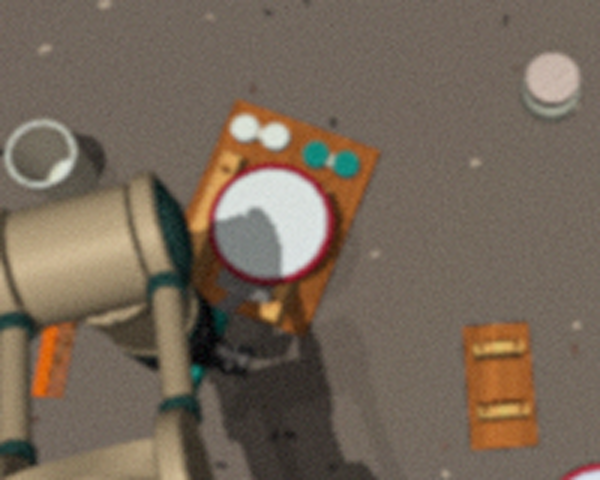

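Request:
{"fn": "jog_arm", "kwargs": {"rows": [{"angular":[0,0,0],"linear":[-0.02,-0.1,0],"gripper":0},{"angular":[0,0,0],"linear":[-0.1,-0.25,0],"gripper":0},{"angular":[0,0,0],"linear":[-0.1,-0.35,0],"gripper":0},{"angular":[0,0,0],"linear":[-0.08,-0.3,0],"gripper":0},{"angular":[0,0,0],"linear":[-0.02,-0.12,0],"gripper":0},{"angular":[0,0,0],"linear":[0,0,0],"gripper":0}]}}

```text
clock: 16.35
tcp_pos: [432.8, 289.7, 133.0]
ee_rot: [3.137, 0.032, -0.245]
wrist_force: [0.2, 0.2, -2.7]
gripper_width: 19.1
gripper_force: 58.8
```

```bash
cat >> bl.py <<'E'
def ringz(z,near):
    f=np.array([np.cos(np.radians(-14.1)),np.sin(np.radians(-14.1))]); seat=np.array([573.9,253])
    out=[]
    for n in("top","scene"):
        c=grab(n); hsv=cv2.cvtColor(c["img"],cv2.COLOR_RGB2HSV).astype(int); H,S,V=hsv[...,0],hsv[...,1],hsv[...,2]
        m=((H<3)|(H>165))&(S>80)&(V>40); P=np.array([ray(c,u,v,z)[:2] for v,u in zip(*np.nonzero(m))]); P=P[np.hypot(*(P-near).T)<85]
        g=np.array(near,float); from scipy.optimize import least_squares
        q=least_squares(lambda p:np.hypot(P[:,0]-p[0],P[:,1]-p[1])-p[2],[*near,60],loss="soft_l1",f_scale=2).x
        d=q[:2]-seat; s=f@d; l=d@[-f[1],f[0]]; print(n,len(P),"ring",q.round(1),"off seat fwd,left",s.round(1),l.round(1), "resid",np.abs(np.hypot(*(P-q[:2]).T)-q[2]).mean().round(1)); out.append(c)
    return out
E
python3 - <<'E'
from bl import *
s,R=st(); z=s["tcp_pos"][2]-24
ringz(z,[574,253])
E
```

```text
t 16.35 tcp [432.8 289.7 133. ] yaw,nose,roll [-14.04   1.81  -0.26] F [ 0.24  0.25 -2.67] T [ 0.08  0.26 -0.03] w 19.1 gf 58.8
top 243 ring [573.  251.6  59.2] off seat fwd,left -0.5 -1.6 resid 1.6
scene 296 ring [573.9 251.6  59.5] off seat fwd,left 0.3 -1.3 resid 1.6
```

Request:
{"fn": "jog_arm", "kwargs": {"rows": [{"angular":[0,0,0],"linear":[0,-0.06,0.1],"gripper":0},{"angular":[0,0,0],"linear":[0.01,0,0.25],"gripper":0},{"angular":[0,0,0],"linear":[0.01,0,0.35],"gripper":0},{"angular":[0,0,0],"linear":[0.01,0,0.35],"gripper":0},{"angular":[0,0,0],"linear":[0.01,0,0.3],"gripper":0},{"angular":[0,0,0],"linear":[0.01,0,0.2],"gripper":0},{"angular":[0,0,0],"linear":[0,0,0.05],"gripper":0},{"angular":[0,0,0],"linear":[0,0,0],"gripper":0}]}}

```text
clock: 17.25
tcp_pos: [433.0, 290.1, 92.7]
ee_rot: [3.137, 0.032, -0.246]
wrist_force: [-0.1, 0.1, -2.8]
gripper_width: 18.9
gripper_force: 58.8
```

Run:
```python
from bl import *
s,R=st(); z=s["tcp_pos"][2]-24
ringz(z,[574,253])
```

```text
t 17.25 tcp [433.  290.1  92.7] yaw,nose,roll [-14.11   1.83  -0.28] F [-0.13  0.15 -2.77] T [0.09 0.27 0.06] w 18.9 gf 58.8
top 201 ring [573.2 251.6  59. ] off seat fwd,left -0.4 -1.5 resid 1.5
scene 256 ring [574.5 252.8  59.3] off seat fwd,left 0.7 -0.1 resid 1.6
```

Mirror is centred over the seat within 1.5 mm; lower slowly onto the rails.

Request:
{"fn": "jog_arm", "kwargs": {"rows": [{"angular":[0,0,0],"linear":[0,0,0.06],"gripper":0},{"angular":[0,0,0],"linear":[0,0,0.06],"gripper":0},{"angular":[0,0,0],"linear":[0,0,0.06],"gripper":0},{"angular":[0,0,0],"linear":[0,0,0.06],"gripper":0},{"angular":[0,0,0],"linear":[0,0,0.06],"gripper":0},{"angular":[0,0,0],"linear":[0,0,0.06],"gripper":0},{"angular":[0,0,0],"linear":[0,0,0.06],"gripper":0},{"angular":[0,0,0],"linear":[0,0,0],"gripper":0}]}}

```text
clock: 18.15
tcp_pos: [432.8, 290.2, 82.4]
ee_rot: [3.137, 0.032, -0.246]
wrist_force: [-0.1, 0.3, -1.1]
gripper_width: 19.0
gripper_force: 59.0
```

Run:
```python
from bl import *
s,R=st()
ringz(63,[574,253])
```

```text
t 18.15 tcp [432.8 290.2  82.4] yaw,nose,roll [-14.11   1.81  -0.27] F [-0.09  0.3  -1.12] T [-0.01  0.01  0.03] w 19.0 gf 59.0
top 209 ring [573.1 251.7  58.8] off seat fwd,left -0.5 -1.4 resid 1.5
scene 244 ring [574.3 252.8  59.3] off seat fwd,left 0.4 -0.1 resid 1.5
```

Request:
{"fn": "jog_arm", "kwargs": {"rows": [{"angular":[0,0,0],"linear":[0,0,0.1],"gripper":0},{"angular":[0,0,0],"linear":[0,0,0.2],"gripper":0},{"angular":[0,0,0],"linear":[0,0,0.1],"gripper":0},{"angular":[0,0,0],"linear":[-0.2,0,0.006],"gripper":0},{"angular":[0,0,0],"linear":[-0.4,0,0.012],"gripper":0},{"angular":[0,0,0],"linear":[-0.4,0,0.012],"gripper":0},{"angular":[0,0,0],"linear":[-0.2,0,0.006],"gripper":0},{"angular":[0,0,0],"linear":[0,0,0],"gripper":0}]}}

```text
clock: 19.05
tcp_pos: [402.0, 297.7, 72.7]
ee_rot: [3.137, 0.032, -0.245]
wrist_force: [-0.1, 0.2, -1.4]
gripper_width: 19.0
gripper_force: 59.0
```

Run:
```python
from bl import *
s,R=st()
ringz(63,[574,253]); print(s["joints"].round(2))
```

```text
t 19.05 tcp [402.  297.7  72.7] yaw,nose,roll [-14.04   1.84  -0.28] F [-0.06  0.2  -1.4 ] T [-0.04 -0.03 -0.01] w 19.0 gf 59.0
top 209 ring [573.1 251.7  58.9] off seat fwd,left -0.5 -1.5 resid 1.6
scene 257 ring [573.9 252.8  59.5] off seat fwd,left 0.1 -0.2 resid 1.5
[0.49 0.32 1.88 0.02 0.97 2.29]
```

Request:
{"fn": "jog_arm", "kwargs": {"rows": [{"angular":[0,0,0],"linear":[-0.2,0,0.006],"gripper":0},{"angular":[0,0,0],"linear":[-0.4,0,0.012],"gripper":0},{"angular":[0,0,0],"linear":[-0.5,0,0.016],"gripper":0},{"angular":[0,0,0],"linear":[-0.5,0,0.016],"gripper":0},{"angular":[0,0,0],"linear":[-0.5,0,0.016],"gripper":0},{"angular":[0,0,0],"linear":[-0.5,0,0.016],"gripper":0},{"angular":[0,0,0],"linear":[-0.5,0,0.016],"gripper":0},{"angular":[0,0,0],"linear":[-0.4,0,0.012],"gripper":0},{"angular":[0,0,0],"linear":[-0.2,0,0.006],"gripper":0},{"angular":[0,0,0],"linear":[0,0,0],"gripper":0}]}}

```text
clock: 20.15
tcp_pos: [312.8, 320.2, 72.7]
ee_rot: [3.137, 0.032, -0.245]
wrist_force: [0.7, 0.2, -1.7]
gripper_width: 19.2
gripper_force: 59.0
```

Run:
```python
from bl import *
s,R=st()
ringz(63,[574,253]); print(s["joints"].round(2)); go([457.9,-20.5,127],12,0)
```

```text
t 20.15 tcp [312.8 320.2  72.7] yaw,nose,roll [-14.05   1.81  -0.27] F [ 0.7   0.2  -1.72] T [ 0.03  0.06 -0.02] w 19.2 gf 59.0
top 191 ring [573.4 251.9  58.7] off seat fwd,left -0.2 -1.2 resid 1.4
scene 256 ring [574.1 252.7  59.4] off seat fwd,left 0.2 -0.2 resid 1.6
[0.62 0.25 1.99 0.03 0.92 2.42]
t 20.25 tcp [314.  320.4  72.7] yaw,nose,roll [-14.09   1.77  -0.24] F [ 0.35 -0.23 -1.34] T [ 0. -0. -0.] w 19.3 gf 59.0
-> turn units [-0.03  0.31 -4.55] then linear units [ 2.79 14.53 -2.17]
```

Request:
{"fn": "jog_arm", "kwargs": {"rows": [{"angular":[0,0,0],"linear":[0,0,-0.5],"gripper":0},{"angular":[0,0,0],"linear":[0,0,-0.9],"gripper":0},{"angular":[0,0,0],"linear":[0,0,-0.77],"gripper":0},{"angular":[0,0,0],"linear":[0,0.5,0],"gripper":0},{"angular":[0,0,0],"linear":[0,0.9,0],"gripper":0},{"angular":[0,0,0],"linear":[0.3,1,0],"gripper":0},{"angular":[0,0,0],"linear":[0.6,1,0],"gripper":0},{"angular":[0,0,0],"linear":[0.8,1,0],"gripper":0},{"angular":[0,0,0],"linear":[0.8,1,0],"gripper":0},{"angular":[0,0,0],"linear":[0.8,1,0],"gripper":0},{"angular":[0,0,0],"linear":[0.8,1,0],"gripper":0},{"angular":[0,0,0],"linear":[0.8,1,0],"gripper":0}]}}

```text
clock: 21.45
tcp_pos: [382.0, 84.3, 122.9]
ee_rot: [3.136, 0.033, -0.247]
wrist_force: [0.2, 0.4, -1.7]
gripper_width: 19.3
gripper_force: 59.1
```

Request:
{"fn": "jog_arm", "kwargs": {"rows": [{"angular":[0,0.31,-0.5],"linear":[0.4,0.6,0],"gripper":0},{"angular":[0,0,-0.8],"linear":[0,0.3,0],"gripper":0},{"angular":[0,0,-0.9],"linear":[0,0,0],"gripper":0},{"angular":[0,0,-0.9],"linear":[0,0,0],"gripper":0},{"angular":[0,0,-0.9],"linear":[0,0,0],"gripper":0},{"angular":[0,0,-0.55],"linear":[0,0,0],"gripper":0},{"angular":[0,0,0],"linear":[0,0,0],"gripper":0}]}}

```text
clock: 22.15
tcp_pos: [386.2, 61.4, 122.7]
ee_rot: [3.138, 0.005, 0.208]
wrist_force: [0.8, -0.5, -1.3]
gripper_width: 18.8
gripper_force: 59.1
```

Run:
```python
from bl import *
go([457.9,-20.5,100],12,0)
# rest pose from first pictures: bamboo uprights (58..72 high) and brown base
import pickle
D=pickle.load(open("d0.pkl","rb"))
for n in D:
    c=D[n]; X=cloud(c); hsv=cv2.cvtColor(c["img"],cv2.COLOR_RGB2HSV).astype(int)
    m=(hsv[...,0]>5)&(hsv[...,0]<25)&(hsv[...,1]>110)&(np.hypot(X[...,0]-456,X[...,1]+20)<70)&(X[...,2]<20)
    P=np.array([ray(c,u,v,8)[:2] for v,u in zip(*np.nonzero(m))]); print(n,"base",cv2.minAreaRect(P.astype(np.float32)),np.nanmedian(X[m][:,2]))
```

```text
t 22.15 tcp [386.2  61.4 122.7] yaw,nose,roll [11.92  0.26 -0.18] F [ 0.75 -0.51 -1.35] T [-0.01 -0.01  0.03] w 18.8 gf 59.1
-> turn units [ 0.03  0.05 -0.01] then linear units [2.12 3.8  0.91]
scene base ((453.9141845703125, -17.833744049072266), (129.28067016601562, 67.56913757324219), 9.69479751586914) 8.500380659151384
top base ((452.9619140625, -20.974037170410156), (130.9001922607422, 72.12335205078125), 11.03929328918457) 6.988130847956832
```

Request:
{"fn": "jog_arm", "kwargs": {"rows": [{"angular":[0.03,0.05,0],"linear":[0.2,0.4,0],"gripper":0},{"angular":[0,0,0],"linear":[0.4,0.7,0],"gripper":0},{"angular":[0,0,0],"linear":[0.5,0.9,0],"gripper":0},{"angular":[0,0,0],"linear":[0.5,0.9,0.2],"gripper":0},{"angular":[0,0,0],"linear":[0.4,0.6,0.3],"gripper":0},{"angular":[0,0,0],"linear":[0.12,0.3,0.3],"gripper":0},{"angular":[0,0,0],"linear":[0,0,0],"gripper":0}]}}

```text
clock: 22.85
tcp_pos: [458.3, -20.5, 102.3]
ee_rot: [-3.14, 0.001, 0.207]
wrist_force: [-0.9, 0.5, -0.4]
gripper_width: 19.1
gripper_force: 59.1
```

Run:
```python
from bl import *
blade(20); go([457.9,-20.5,54],12,0)
c=grab("scene"); save("s6",c["img"][110:240,210:340],4)
```

```text
t 22.85 tcp [458.3 -20.5 102.3] yaw,nose,roll [11.87  0.03  0.07] F [-0.88  0.49 -0.44] T [-0.01  0.06  0.02] w 19.1 gf 59.1
top 103 relz heel,nose [-32.8 -26.8] deg 3.43 sx [144.3 172.6] sy [-27.   -9.9  21.8] skew 44.0
scene 562 relz heel,nose [-29.7 -24.6] deg 2.94 sx [ 66.8 171. ] sy [-26.9   1.2  28.2] skew 0.5
t 22.95 tcp [457.7 -19.4 103.2] yaw,nose,roll [ 1.194e+01 -1.000e-02  7.000e-02] F [-0.11  1.24 -1.56] T [-0.    0.01  0.1 ] w 18.9 gf 59.1
-> turn units [-0.01 -0.   -0.01] then linear units [-0.    0.04  1.97]
```

View pics/s6.png

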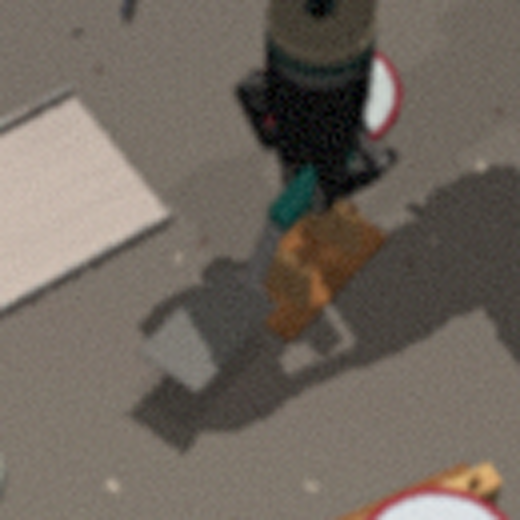

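No slip; the spatula hangs aligned over its rest (handle at (295,195)). Lowering it.

Request:
{"fn": "jog_arm", "kwargs": {"rows": [{"angular":[0,0,0],"linear":[0,0.02,0.3],"gripper":0},{"angular":[0,0,0],"linear":[0,0,0.5],"gripper":0},{"angular":[0,0,0],"linear":[0,0,0.5],"gripper":0},{"angular":[0,0,0],"linear":[0,0,0.3],"gripper":0},{"angular":[0,0,0],"linear":[0,0,0.15],"gripper":0},{"angular":[0,0,0],"linear":[0,0,0.1],"gripper":0},{"angular":[0,0,0],"linear":[0,0,0],"gripper":0}]}}

```text
clock: 23.7
tcp_pos: [459.3, -20.2, 57.6]
ee_rot: [3.141, -0.003, 0.209]
wrist_force: [-0.9, 0.4, -0.7]
gripper_width: 19.3
gripper_force: 59.1
```

Request:
{"fn": "jog_arm", "kwargs": {"rows": [{"angular":[0,0,0],"linear":[0,0,0.04],"gripper":0},{"angular":[0,0,0],"linear":[0,0,0.04],"gripper":0},{"angular":[0,0,0],"linear":[0,0,0],"gripper":0}]}}

```text
clock: 24.0
tcp_pos: [459.4, -20.4, 55.7]
ee_rot: [3.141, -0.003, 0.209]
wrist_force: [-0.3, 0.0, -1.1]
gripper_width: 19.4
gripper_force: 59.1
```

Request:
{"fn": "jog_arm", "kwargs": {"rows": [{"angular":[0,0,0],"linear":[-0.04,0,0.03],"gripper":0},{"angular":[0,0,0],"linear":[0,0,0.03],"gripper":0},{"angular":[0,0,0],"linear":[0,0,0.02],"gripper":0},{"angular":[0,0,0],"linear":[0,0,0],"gripper":0}]}}

```text
clock: 24.4
tcp_pos: [458.2, -20.5, 53.6]
ee_rot: [3.141, -0.003, 0.209]
wrist_force: [1.1, 1.3, -1.5]
gripper_width: 19.1
gripper_force: 59.1
```

Request:
{"fn": "jog_arm", "kwargs": {"rows": [{"angular":[0,0,0],"linear":[0,0,0.03],"gripper":0},{"angular":[0,0,0],"linear":[0,0,0],"gripper":0}]}}

```text
clock: 24.6
tcp_pos: [458.4, -20.5, 53.1]
ee_rot: [3.141, -0.003, 0.209]
wrist_force: [0.2, -0.5, 0.7]
gripper_width: 19.2
gripper_force: 59.6
```

Request:
{"fn": "jog_arm", "kwargs": {"rows": [{"angular":[0,0,0],"linear":[0,0,0.01],"gripper":30},{"angular":[0,0,0],"linear":[0,0,0],"gripper":50},{"angular":[0,0,0],"linear":[0,0,0],"gripper":80},{"angular":[0,0,0],"linear":[0,0,0],"gripper":90},{"angular":[0,0,0],"linear":[0,0,0],"gripper":90},{"angular":[0,0,0],"linear":[0,0,0],"gripper":90},{"angular":[0,0,0],"linear":[0,0,0],"gripper":90}]}}

```text
clock: 25.3
tcp_pos: [458.3, -20.5, 52.6]
ee_rot: [3.141, -0.003, 0.209]
wrist_force: [-0.8, -0.4, 0.4]
gripper_width: 76.6
gripper_force: 0.0
```

Request:
{"fn": "jog_arm", "kwargs": {"rows": [{"angular":[0,0,0],"linear":[0,0,-0.3],"gripper":90},{"angular":[0,0,0],"linear":[0,0,-0.7],"gripper":90},{"angular":[0,0,0],"linear":[0,0,-1],"gripper":90},{"angular":[0,0,0],"linear":[0,0,-1],"gripper":90},{"angular":[0,0,0],"linear":[0,0,-1],"gripper":90},{"angular":[0,0,0],"linear":[-0.5,0,-1],"gripper":90},{"angular":[0,0,0],"linear":[-0.9,0,-0.5],"gripper":90},{"angular":[0,0,0],"linear":[-0.9,0,0],"gripper":90},{"angular":[0,0,0],"linear":[-0.9,0,0],"gripper":90},{"angular":[0,0,0],"linear":[-0.4,0,0],"gripper":90},{"angular":[0,0,0],"linear":[0,0,0],"gripper":90}]}}

```text
clock: 26.4
tcp_pos: [369.0, -39.2, 190.3]
ee_rot: [3.141, -0.003, 0.208]
wrist_force: [0.6, 0.5, 0.4]
gripper_width: 77.1
gripper_force: 0.0
```

Run:
```python
from bl import *
st(); O=ringz(63,[574,253]); save("s7",O[1]["img"][100:330,150:420],2.6)
c=O[1]; X=cloud(c); hsv=cv2.cvtColor(c["img"],cv2.COLOR_RGB2HSV).astype(int); m=(hsv[...,0]>78)&(hsv[...,0]<100)&(hsv[...,1]>90)&(X[...,2]>60)&(X[...,2]<95)&(np.hypot(X[...,0]-456,X[...,1]+20)<80)
P=np.array([ray(c,u,v,82)[:2] for v,u in zip(*np.nonzero(m))]); print(m.sum(),np.nanmedian(X[m],0),cv2.minAreaRect(P.astype(np.float32)))
```

```text
t 26.4 tcp [369.  -39.2 190.3] yaw,nose,roll [11.91 -0.19 -0.03] F [0.62 0.46 0.39] T [ 0.02 -0.01 -0.02] w 77.1 gf 0.0
top 190 ring [573.3 252.   58.7] off seat fwd,left -0.4 -1.2 resid 1.4
scene 251 ring [574.1 252.8  59.4] off seat fwd,left 0.2 -0.2 resid 1.5
165 [462.46232047 -16.30164717  81.76019342] ((460.0900573730469, -16.694021224975586), (91.26363372802734, 22.97562026977539), 13.585535049438477)
```

View pics/s7.png

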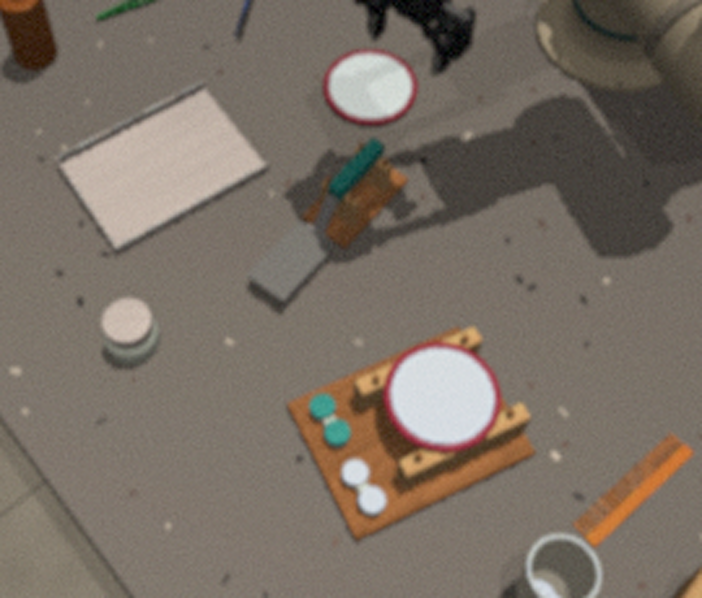

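The mirror (442,397) lies face up between the pegs. The spatula is back on its rest (357,165) with the blade on the same side, its top at 82 mm as before. The cases and other items are undisturbed and the gripper is clear.

```bash
python3 -c "
from h import *
print(job.close_job())"
```

```text
the job is handed in; nothing more can be done
None
```

The job is handed in: in the last picture the mirror lies face up between the stand's pegs, about 1 mm off centre, the spatula is back on its rest with its blade on the same side, nothing else looks disturbed, and it took about 26 s.

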